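# Clamp a glass block in the wedge jig

## Robot

A 7-joint arm with a two-finger parallel gripper is mounted at the origin on the work surface. World frame = base frame: x ahead of the robot, y to its left, z up, the work surface at z = 0. Lengths are in m, angles in rad, forces in N, time in s.
With the tool pointing down it reaches from about 0.4 to 0.9 m from the base axis. Payload 5.5 kg.
Tool frame: the origin (TCP) lies at the very end of the fingers, on their centre line; the grasp point (between the pads) lies manip.grasp_offset behind it (manip.grasp_offset is the distance from the TCP to the grasp point, in m); z points along the fingers, y is the direction in which the jaws open and shut (so a half turn about z gives the same grasp; the last joint's range is limited). The gripper opens to 92 mm and grips with 3 to 60 N. Pads are 19 mm wide; open, the fingers measure 130 mm over their backs; the gripper's body (75 mm by 190 mm) begins 47 mm behind the grasp point.
Start: joints at [1.599, 0.501, -0.427, 1.55, 0.221, 1.138, -0.21], TCP at [0.151, -0.632, 0.227] pointing down, gripper open.
Joint ranges: [-2.88, 2.88], [-0.31, 2.03], [-1.54, 1.56], [0.2, 2.42], [-1.41, 4.55], [0.19, 2.02], [-2.57, 2.57]. Speed limits (rad/s): [2.57, 2.57, 3.14, 3.14, 3.14, 3.14, 3.14].

## Interface

Orientations are given as a 3x3 rotation matrix whose columns are the frame's x, y, z axes.
In Python, from bench import manip, effector, ik, vision, order gives the robot as it stands. Calls block until the motion is done:
- manip.movep(position, orientation): joint-space move of the TCP to a pose.
- manip.move_linear(position, attitude=None, feed=0.15, stop_force=None): straight line of the TCP; attitude=None keeps the orientation; feed is the mean speed in m/s. With stop_force (N) it stops when the force on the tool has changed by that much, and returns True; else False.
- manip.set_joints(angles): joint-space move.
- effector.move_gripper(opening, squeeze=None): opening from 0.0 (shut) to 1.0 (fully open); squeeze is the grip in N (None keeps the last); returns when the fingers have stopped.
- manip.hold(seconds).
- ik(position, orientation): joint angles nearest the present ones, or None.
- vision.camera(name): name is "side" or "top"; returns the picture (420x560x3 uint8, blue, green, red); there is no depth.
- vision.camera_info(name): a dict with "fx", "fy", "cx", "cy" (pixels), "position" and "attitude" of the camera in the world. Camera axes: x right, y up, looking along -z (the intrinsics and any distortion apply to the point x, -y, -z); pixel columns grow to the right and rows downward; lengths in m; the calibration is good to about 2 mm. A picture is of the moment at which its call begins. camera_info takes no time and is no camera call.
A pose or a line that the arm cannot do raises manip.Unreachable and nothing moves.
- order.sign_off(): hands the job in, once; it reports no verdict.
Readings, each from a call of its own:
- manip.read_time_s(): time.
- manip.read_joints(): joint angles.
- manip.read_joint_velocities(): joint speeds.
- manip.read_joint_torque(): joint torques, N m.
- manip.read_tcp_pos(): TCP position.
- manip.read_orientation(): TCP orientation.
- manip.read_force(): force on the tool from outside, world axes, zero at the start.
- manip.read_torque(): the same for the moment, N m.
- manip.read_opening(): opening from 0.0 (shut) to 1.0 (fully open).
Only numpy, scipy, OpenCV 4.12 (cv2) and the standard library are available. Lean on these libraries where they do the work, as an engineer would, in place of code of your own. Each camera call takes 0.05 s, during which the arm holds its last target. There are 200 camera calls.

## Task

Clamp the glass block in the wedge jig for grinding: stand the block along the spring jaw, then set the angle-shaped keeper beside it with its lip over the block, and last put the wooden wedge thin end first between keeper and rail and push it in until the spring jaw is pushed back about half of its 12 mm travel. Never drive the jaw back to the end of its travel, and leave the other things on the bench where they are.

Things in the scene. Friction and masses are not known exactly. Their poses are not given: they have to be found in the camera images.
- jig: Jig screwed to the bench (lengths in mm): dark steel bed plate 235 x 170 x 8. Origin on the bench surface; in the jig's axes the bed spans x -155 to 80, y -90 to 80, top at z 8. The wedge is driven along +x. Across y, in order from +y: spring jaw, glass, keeper, wedge, rail. The wedge's final depth depends on the rail's unreported setting: feel or watch for it.
- jaw_face (a point): Middle of the spring jaw's flat clamping face as it is at rest (fixed to the jig, at x 0, y 30, z 19); the face looks to -y. Jaw: steel bar 104 long (x -52 to 52), 18 thick, top at z 30; the grey housing behind it: x -60 to 60, y 62 to 80, top z 30. Glass and keeper set snug against the jaw leave the most room for the wedge.
- stop_face (a point): Middle of the end stop's face that looks to -x (x 58, y 20, z 25). The stop is a block, x 58 to 72, y 0 to 40, top z 42; it keeps the glass and the keeper from being dragged along +x by the wedge. The wedge passes beside it.
- lane_mouth (a point): Open end of the lane for the wedge (x -52, y -31, z 19). The rail, a steel bar x -52 to 52, 16 thick, top z 26, bounds the lane on the -y side. Its inner face slants 9.6 degrees so the lane narrows towards +x: y = -37 + 0.169 x + s (mm, jig axes); s is set anywhere from -3 to 3 and not reported. Bed in front of the mouth is free.
- jaw (a joint): How far the spring jaw is pushed back (m): 0 at rest, grows towards the jig's +y, 0.012 at the end of its travel. Spring 0.7 N per mm, no preload. Driving the wedge takes about 6 to 20 N at half travel, less at first; friction then holds the wedge in by itself.
- glass_mid (a point): Centre of the green glass block, 110 (x) x 24 (y) x 54 tall (z) mm, 0.24 to 0.45 kg, standing on its narrow long side. In the jig: standing on the bed, long side along the jaw face, its middle within about 10 of the jig's x 0. Can be gripped across the 24, above the jaw's top.
- keeper_grip (a point): Centre of the grip rib of the aluminium keeper, 77 mm above its underside. Upright web 110 (x) x 20 (y) x 62; lip 6 thick along the whole +y side, y 10 to 32 from the web's middle, underside at height 56; rib on top 60 (x) x 14 (y), height 62 to 92. In the jig: web standing on the bed beside the glass, lip towards the jaw over the glass, x within about 10 of the jig's x 0.
- keeper_lip (a point): Middle of the free edge of the keeper's lip (32 mm to +y of the web's middle, 59 above the underside). The keeper weighs 0.24 kg.
- wedge_grip (a point): Centre, half-way up, of the butt block of the wooden wedge (190 mm long, 36 high, lying flat). From this point: butt x -30 to 30, y -18 to 18, parallel sides; then a taper to the thin end at x 160. The +y side is straight throughout (y 18) and goes against the keeper; the -y side slants from y -18 at x 30 to y 4 at the thin end, matching the rail. In the jig it lies on the bed.
- wedge_tip (a point): Middle of the wedge's thin end (14 mm thick), half-way up (18 above its underside); 160 ahead (+x) and 11 to +y of the butt block's centre. The wedge weighs 0.16 kg.
- glass: The glass block (origin: centre of its underside).
- keeper: The keeper (origin: centre of the web's underside).
- wedge: The wedge (origin: underside; 75 ahead of the butt block's centre).
- offcut: a short green glass offcut bar, 75 x 26 x 26, lying flat, shorter and lower than the glass block; not part of the job; origin at its underside (mm).
- flask: black plastic bottle, 60 in diameter, 130 tall, standing; not part of the job; origin at its underside (mm).
- bowl: white ceramic bowl, 100 in diameter, 40 high; not part of the job; origin at its underside (mm).
- paddle: flat metal spatula, 190 long, lying; not part of the job; origin near its middle (mm).
- brush: hand brush, 180 long, lying; not part of the job; origin near its middle (mm).
- jar: glass jar with a steel lid, 66 in diameter, 80 tall, standing; not part of the job; origin at its underside (mm).
Things that resemble listed ones, but are neither listed nor needed, are in the scene too. Leave any blue or green look-alike of the keeper alone.

How it is judged:
By the outcome, as a careful person would: the job done as asked, in the order asked, and still so for the second after the job is handed in, with the robot touching nothing.
It also fails if it takes over 72 s, if anything falls off the work surface, if the arm or the gripper's body presses on something with over 40 N, if the wrist force passes 120 N, or if a joint passes its speed limit or range.

## Working session

There is one attempt and no reset: what is moved stays moved. The work goes in short steps, each a Python script; the robot and the scene stay as the last script left them, time stands still between calls to the robot, and variables do not carry over. Pictures are saved under pics/ and viewed, about 8 in all and at most 12, crops included, and the job is handed in when it is done.

```bash
ls; mkdir -p pics; python3 - <<'E'
from bench import manip, effector, ik, vision, order
import cv2
for n in("top","side"):
    im=vision.camera(n); cv2.imwrite(f"pics/{n}0.png",im)
    print(n,vision.camera_info(n))
print(manip.grasp_offset,manip.read_time_s(),manip.read_orientation())
a=cv2.imread("pics/top0.png");b=cv2.imread("pics/side0.png")
E
```

```text
pics
top {'fx': 437.6605712365362, 'fy': 437.6605712365362, 'cx': 281.3954684101524, 'cy': 208.01136053779678, 'position': array([ 0.35064218, -0.00551436,  1.32162625]), 'attitude': array([[-0.01801975,  0.98990204, -0.14060314],
       [-0.99982157, -0.01863747, -0.00307766],
       [-0.00566707,  0.14052259,  0.99006125]])}
side {'fx': 460.38609447385267, 'fy': 460.38609447385267, 'cx': 282.1946715140507, 'cy': 205.8892912420021, 'position': array([0.12463165, 0.86999811, 0.87886912]), 'attitude': array([[-0.89988242,  0.29401361, -0.32212983],
       [-0.43571952, -0.57393203,  0.69336175],
       [ 0.01897717,  0.76430231,  0.64457882]])}
0.0188 0.1 [[ 9.72553912e-01  2.32677380e-01 -3.54972697e-04]
 [ 2.32677642e-01 -9.72552326e-01  1.75703960e-03]
 [ 6.35938476e-05 -1.79140995e-03 -9.99998393e-01]]
```

View pics/top0.png

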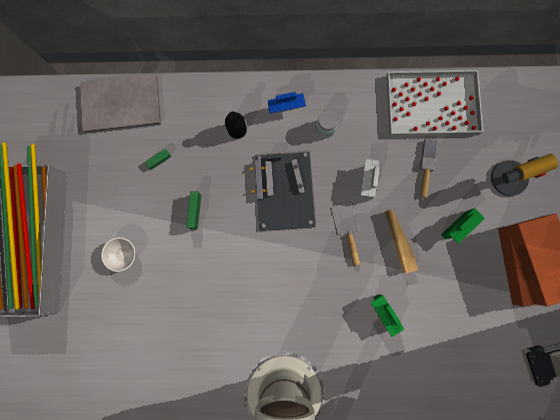

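View pics/side0.png

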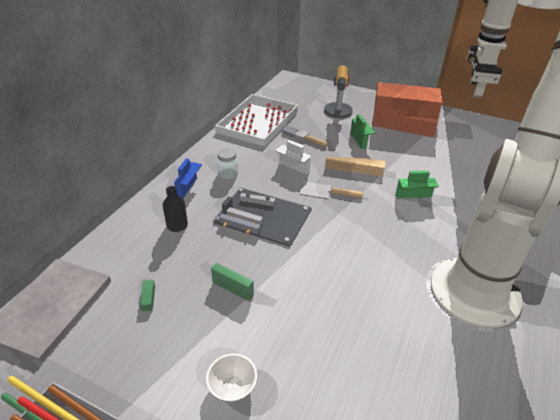

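Top view: jig (285,190), with its lane mouth facing the robot. Candidates:
- Glass: block at (194,210). The offcut at (158,159) is shorter.
- Keeper: bare aluminium at (371,178). Look-alikes are blue (286,102) and green (463,226) and (387,314).
- Wedge: (402,240). The brush or spatula handles are at (353,250) and (426,170).

Next I check the choices in a close crop.

```bash
cat > h.py <<'E'
import numpy as np, cv2
from bench import manip, effector, ik, vision, order
I={n:vision.camera_info(n) for n in("top","side")}
def ray(n,p):
    c=I[n]; d=np.array([(p[0]-c['cx'])/c['fx'],-(p[1]-c['cy'])/c['fy'],-1]); return np.array(c['position']),c['attitude']@d
def onz(n,p,z):
    o,d=ray(n,p); return o+d*(z-o[2])/d[2]
def proj(n,P):
    c=I[n]; q=c['attitude'].T@(np.array(P)-c['position']); return np.array([c['cx']+c['fx']*q[0]/-q[2],c['cy']-c['fy']*q[1]/-q[2]])
def tri(pt,ps):
    o1,d1=ray("top",pt);o2,d2=ray("side",ps)
    t=np.linalg.lstsq(np.c_[d1,-d2],o2-o1,rcond=None)[0]
    a=o1+t[0]*d1;b=o2+t[1]*d2; return (a+b)/2,np.linalg.norm(a-b)
E
python3 - <<'E'
import cv2,numpy as np
a=cv2.imread("pics/top0.png");b=cv2.imread("pics/side0.png")
cv2.imwrite("pics/c1.png",cv2.resize(a[140:285,235:430],None,fx=4,fy=4,interpolation=cv2.INTER_CUBIC))
cv2.imwrite("pics/c2.png",cv2.resize(b[125:305,200:400],None,fx=3.3,fy=3.3,interpolation=cv2.INTER_CUBIC))
h=cv2.cvtColor(a,cv2.COLOR_BGR2HSV)
for nm,m in (("green",cv2.inRange(h,(45,90,30),(85,255,255))),("wood",cv2.inRange(h,(8,70,70),(25,255,255))),("bright",cv2.inRange(h,(0,0,165),(180,60,255)))):
    cs,_=cv2.findContours(m,cv2.RETR_EXTERNAL,cv2.CHAIN_APPROX_NONE)
    for c in cs:
        if cv2.contourArea(c)>60: print(nm,cv2.contourArea(c),cv2.boundingRect(c),np.round(cv2.boxPoints(cv2.minAreaRect(c)),1).tolist())
E
```

```text
green 592.5 (371, 295, 33, 42) [[368.70001220703125, 299.8999938964844], [381.8999938964844, 291.70001220703125], [404.6000061035156, 328.70001220703125], [391.3999938964844, 336.79998779296875]]
green 661.0 (441, 208, 44, 36) [[440.8999938964844, 233.89999389648438], [471.70001220703125, 205.0], [484.6000061035156, 218.60000610351562], [453.79998779296875, 247.60000610351562]]
green 354.5 (187, 191, 14, 38) [[185.89999389648438, 227.5], [190.0, 190.8000030517578], [200.89999389648438, 192.0], [196.8000030517578, 228.8000030517578]]
green 430.5 (28, 167, 10, 141) [[27.299999237060547, 167.0], [31.899999618530273, 166.8000030517578], [37.400001525878906, 306.8999938964844], [32.79999923706055, 307.1000061035156]]
green 208.5 (145, 149, 26, 20) [[144.6999969482422, 161.5], [165.0, 148.0], [170.1999969482422, 155.8000030517578], [149.89999389648438, 169.39999389648438]]
green 486.5 (0, 145, 13, 164) [[-2.0999999046325684, 145.10000610351562], [2.4000000953674316, 144.8000030517578], [12.800000190734863, 307.8999938964844], [8.300000190734863, 308.20001220703125]]
wood 335.0 (510, 237, 2
[... 1212 characters left out ...]
]
wood 521.5 (30, 143, 12, 157) [[29.700000762939453, 143.10000610351562], [35.0, 142.8000030517578], [43.79999923706055, 298.70001220703125], [38.5, 299.0]]
wood 693.0 (2, 142, 18, 168) [[1.0, 142.10000610351562], [6.599999904632568, 141.60000610351562], [19.5, 308.8999938964844], [13.899999618530273, 309.29998779296875]]
bright 607.5 (252, 356, 64, 22) [[252.0, 356.0], [315.0, 356.0], [315.0, 377.0], [252.0, 377.0]]
bright 867.0 (102, 237, 33, 35) [[102.0, 237.0], [134.0, 237.0], [134.0, 271.0], [102.0, 271.0]]
bright 2501.0 (391, 78, 76, 55) [[390.1000061035156, 79.0999984741211], [465.1000061035156, 77.5], [466.20001220703125, 130.60000610351562], [391.20001220703125, 132.1999969482422]]
```

View pics/c1.png

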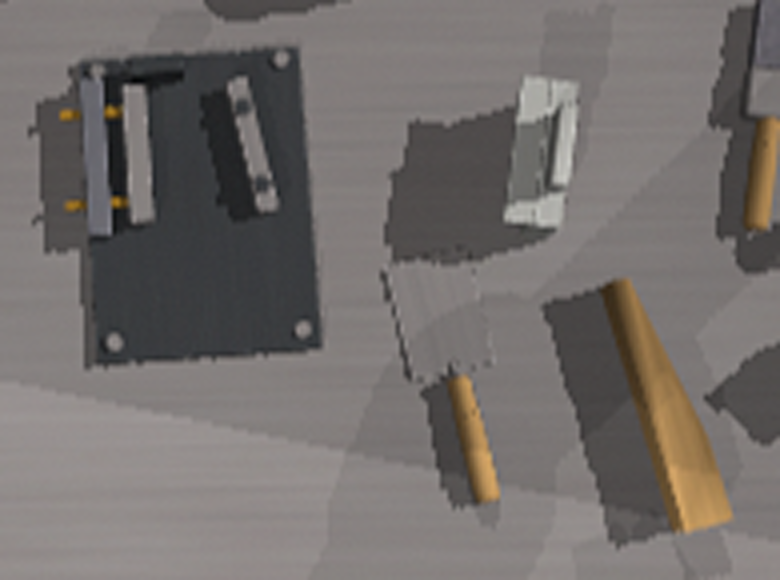

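View pics/c2.png

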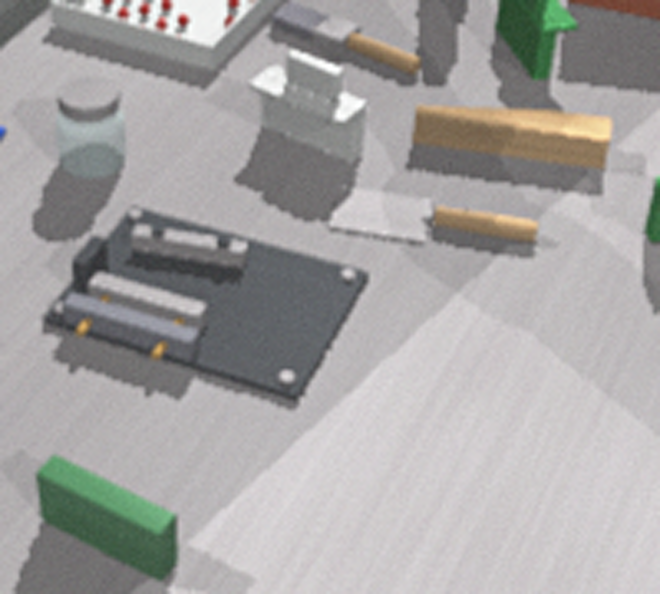

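Crop 1 confirms the bare aluminium keeper, lip towards world +y. Its corners (crop px) are (525,75), (580,83), (560,230) and (503,222). It also shows the wedge, thin end away from the robot, with silhouette points (633,280), (705,440) and (730,520). Crop 2 shows the glass top face at (53,457)–(177,515). Next step: cast these points to planes and fit poses.

```bash
cat > fit.py <<'E'
from h import *
T=lambda u,v:("top",(u/4+235-.4,v/4+140-.4))
S=lambda u,v:("side",(u/3.3+200-.4,v/3.3+125-.4))
def rigid(pairs):  # (cam,pix), local mm
    W=np.array([onz(*c,l[2]/1000) for c,l in pairs])[:,:2]; L=np.array([l[:2] for _,l in pairs])/1000
    wc,lc=W.mean(0),L.mean(0); U,_,V=np.linalg.svd((L-lc).T@(W-wc)); R=(U@np.diag([1,np.linalg.det(U@V)])@V).T
    t=wc-R@lc; e=(L@R.T+t-W)*1000
    return t,np.arctan2(R[1,0],R[0,0]),e
fits=dict(
jig=[(T(299,47),(80,-90,8)),(T(322,347),(-155,-90,8)),(T(90,365),(-155,80,8)),(T(148,83),(52,30,30)),(T(155,220),(-52,30,30)),(T(123,86),(52,48,30)),(T(132,223),(-52,48,30)),
 (S(368,275),(-155,-90,8)),(S(297,395),(-155,80,8)),(S(135,208),(80,-90,8))],
glass=[(S(55,457),(55,-12,54)),(S(177,514),(-55,-12,54)),(S(165,528),(-55,12,54)),(S(38,475),(55,12,54))],
keeper=[(T(525,75),(55,32,62)),(T(580,83),(55,-10,62)),(T(560,230),(-55,-10,62)),(T(503,222),(-55,32,62))],
wedge=[(T(633,280),(160,4,36)),(T(705,440),(30,-18,36)),(T(730,520),(-30,-18,36))])
if __name__=="__main__":
    for k,p in fits.items():
        t,y,e=rigid(p); print(k,np.round(t,4),round(np.degrees(y),2),"resid mm",np.round(e,1).tolist())
    t,y,_=rigid(fits['jig']); R=np.array([[np.cos(y),-np.sin(y)],[np.sin(y),np.cos(y)]])
    for c,z in((T(227,80),26),(T(258,212),26),(T(246,77),26),(T(277,210),26)): print("rail jig mm",np.round(R.T@(onz(*c,z/1000)[:2]-t)*1000,1))
    # glass in the top view: mean of green pixel box = check
    print("glass top-view pts",proj("top",[*rigid(fits['glass'])[0],.054]))
E
python3 fit.py; python3 - <<'E'
import cv2
a=cv2.imread("pics/top0.png")
cv2.imwrite("pics/c3.png",cv2.resize(a[180:240,165:225],None,fx=8,fy=8,interpolation=cv2.INTER_CUBIC))
E
```

```text
jig [ 0.6291 -0.0042] 2.43 resid mm [[0.6, 0.2], [-1.5, 1.3], [1.7, -3.8], [-0.6, 2.5], [0.8, 1.7], [0.6, 1.5], [2.0, 2.5], [-2.5, -3.6], [-2.1, 1.7], [1.1, -4.0]]
glass [0.5332 0.2607] -2.66 resid mm [[2.3, -1.9], [-2.0, -4.3], [-2.3, 4.7], [1.9, 1.6]]
keeper [ 0.6127 -0.2742] -10.45 resid mm [[-0.3, 0.8], [-1.1, -0.3], [0.2, -0.3], [1.1, -0.2]]
wedge [ 0.3692 -0.368 ] 12.25 resid mm [[2.5, 1.3], [-1.0, -1.6], [-1.5, 0.3]]
rail jig mm [ 52.2 -32.5]
rail jig mm [-50.8 -49.2]
rail jig mm [ 53.6 -47. ]
rail jig mm [-50.2 -63.6]
glass top-view pts [191.83812051 208.82585298]
```

View pics/c3.png

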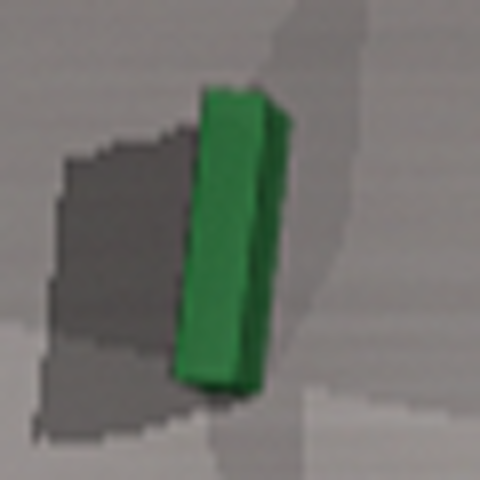

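The glass top face is clear here: crop px (203,88), (265,90), (240,385), (175,375). I use those and go pick it.

```bash
cat >> fit.py <<'E'
G=lambda u,v:("top",(u/8+165-.45,v/8+180-.45))
gt,gy,ge=rigid([(G(203,88),(55,12,54)),(G(265,90),(55,-12,54)),(G(240,385),(-55,-12,54)),(G(175,375),(-55,12,54))])
jt,jy,_=rigid(fits['jig']); kt,ky,_=rigid(fits['keeper']); wt,wy,_=rigid(fits['wedge'])
def rot(y): c,s=np.cos(y),np.sin(y); return np.array([[c,s,0],[s,-c,0],[0,0,-1.]])
def loc(t,y,x,yy,z):  # local mm -> world m
    c,s=np.cos(y),np.sin(y); x,yy=x/1000,yy/1000; return np.array([t[0]+c*x-s*yy,t[1]+s*x+c*yy,z/1000])
def inv(t,y,P):
    c,s=np.cos(y),np.sin(y); d=np.array(P)[:2]-t; return np.round(np.r_[c*d[0]+s*d[1],-s*d[0]+c*d[1],P[2]]*1000,1)
def where(): return inv(jt,jy,manip.read_tcp_pos())
E
python3 - <<'E'
from fit import *
print(gt,np.degrees(gy),np.round(ge,1).tolist(),manip.read_force())
g=(gt+rigid(fits['glass'])[0])/2; print(g)
p=manip.read_tcp_pos(); 
manip.movep(loc(g,gy,0,0,160),rot(gy)); effector.move_gripper(0.7)
print(manip.move_linear(loc(g,gy,0,0,26),feed=.12,stop_force=12),inv(g,gy,manip.read_tcp_pos()))
effector.move_gripper(0,30); print("open",manip.read_opening()*92,manip.read_force())
p=manip.read_tcp_pos(); manip.move_linear(p+[0,0,.12]); manip.hold(.2)
print(manip.read_force(),manip.read_opening()*92,manip.read_time_s())
cv2.imwrite("pics/t1.png",vision.camera("top"));cv2.imwrite("pics/s1.png",vision.camera("side"))
E
```

```text
[0.5333825 0.2597401] -4.645203397625673 [[1.5, 0.4], [0.7, -0.7], [-0.0, 0.1], [-2.2, 0.3]] [ 0.0007259   0.15975977 -0.29618658]
[0.53328704 0.26020016]
False [ 0.7  0.5 26.8]
open 23.882350218768522 [-0.13408433  0.9702405  -0.06536732]
[-0.5090238   1.01787846 -2.33062571] 23.807184652962608 7.2917
```

Glass held (23.9 mm, about 0.23 kg). Next, place it beside the jaw.

```bash
python3 - <<'E'
from fit import *
R=rot(jy)
manip.movep(loc(jt,jy,1,6,120),R)
print("desc",manip.move_linear(loc(jt,jy,1,6,60),feed=.12),where())
print("down",manip.move_linear(loc(jt,jy,1,6,32),feed=.03,stop_force=3),where(),manip.read_force())
p=where(); manip.move_linear(loc(jt,jy,1,6,p[2]+1.0),feed=.03); manip.hold(.2); f0=manip.read_force()
c,s=np.cos(jy),np.sin(jy)
fy=lambda:np.dot(manip.read_force()-f0,[-s,c,0])
hit=None
for y in np.arange(7,29,1.0):
    manip.move_linear(loc(jt,jy,1,y,p[2]+1.0),feed=.03)
    f=fy(); print(y,round(f,2),end='; ')
    if f<-1.3: break
print(where(),manip.read_time_s())
cv2.imwrite("pics/t2.png",vision.camera("top"));cv2.imwrite("pics/s2.png",vision.camera("side"))
E
```

```text
desc False [ 1.4  6.7 60.3]
down True [ 0.5  6.1 33.9] [0.31598613 0.88649998 6.04517755]
7.0 0.91; 8.0 0.24; 9.0 -0.32; 10.0 0.78; 11.0 0.49; 12.0 0.39; 13.0 1.22; 14.0 1.12; 15.0 -0.22; 16.0 0.07; 17.0 -0.11; 18.0 -1.06; 19.0 -1.56; [ 1.  18.8 34.9] 13.625
```

```bash
python3 - <<'E'
from fit import *
c,s=np.cos(jy),np.sin(jy)
def f(n=6):
    a=[]
    for _ in range(n): manip.hold(.03); a.append(np.dot(manip.read_force(),[-s,c,0]))
    return round(np.mean(a),2)
for y in (12,19,21,23): manip.move_linear(loc(jt,jy,1,y,34.9),feed=.05); print(y,where(),f())
print(manip.read_time_s())
E
```

```text
12 [ 1.  11.3 34.9] -0.21
19 [ 1.  19.4 34.9] -1.25
21 [ 1.  20.6 34.9] -2.45
23 [ 1.  22.7 34.9] -3.65
15.6083
```

Contact is at my y≈17.4 (nominal 18), so the jig fit is good to about 0.6 mm. I set the glass down, check it, and pick the keeper.

```bash
python3 - <<'E'
from fit import *
R=rot(jy)
manip.move_linear(loc(jt,jy,1,17.6,34.9),feed=.05)
print("down",manip.move_linear(loc(jt,jy,1,17.6,31.5),feed=.02,stop_force=3),where())
p=where(); 
effector.move_gripper(.55); p=where(); manip.move_linear(loc(jt,jy,p[0],p[1],150),feed=.2)
Rk=rot(ky); manip.movep(loc(kt,ky,0,0,150),Rk)
cv2.imwrite("pics/t3.png",vision.camera("top"));cv2.imwrite("pics/s3.png",vision.camera("side"))
print("kd",manip.move_linear(loc(kt,ky,0,0,66),feed=.12,stop_force=10),inv(kt,ky,manip.read_tcp_pos()))
effector.move_gripper(0,30); print(manip.read_opening()*92,manip.read_force())
p=manip.read_tcp_pos(); manip.move_linear(p+[0,0,.1]); manip.hold(.2)
print(manip.read_force(),manip.read_opening()*92,manip.read_time_s(),inv(kt,ky,manip.read_tcp_pos()))
a=cv2.imread("pics/t3.png");b=cv2.imread("pics/s3.png");k=vision.camera("side")
cv2.imwrite("pics/v5.png",np.hstack([cv2.resize(a[140:240,240:320],None,fx=4,fy=4),cv2.resize(k[90:190,240:340],None,fx=4,fy=4)]))
E
```

```text
down True [ 1.3 18.3 33.8]
kd False [ 0.7 -0.1 66.7]
13.633534024259475 [0.58936507 0.09183719 0.71288594]
[ 0.22394463  0.16996957 -2.92868166] 14.152107347149892 21.2083 [ -0.8   0.2 164.6]
```

View pics/v5.png

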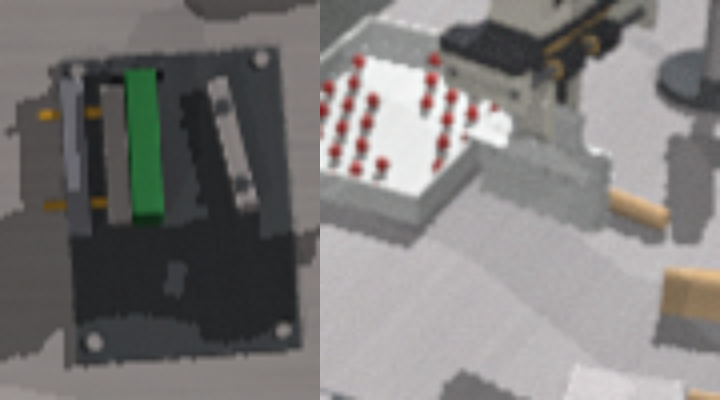

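Left half: the glass (145,145) lies flush along the jaw, just short of the stop. Right half: the keeper is held by its rib, lip towards the side camera. Next, place the keeper.

```bash
python3 - <<'E'
from fit import *
R=rot(jy);c,s=np.cos(jy),np.sin(jy)
def f(n=5):
    a=[]
    for _ in range(n): manip.hold(.03); a.append(np.dot(manip.read_force(),[-s,c,0]))
    return np.mean(a)
manip.movep(loc(jt,jy,1,-9,160),R)
manip.move_linear(loc(jt,jy,1,-9,90),feed=.1)
print("down",manip.move_linear(loc(jt,jy,1,-9,71.5),feed=.03,stop_force=3),where())
z=where()[2]+.8
manip.move_linear(loc(jt,jy,1,-9,z),feed=.03); f0=f(); print(round(f0,2))
for y in np.arange(-7,1,1.0):
    manip.move_linear(loc(jt,jy,1,y,z),feed=.03); d=f()-f0; print(y,round(d,2),end='; ')
    if d<-1.6: break
print(where())
print("down",manip.move_linear(loc(jt,jy,1,y-.8,z-3),feed=.02,stop_force=3),where())
effector.move_gripper(.45); p=where(); manip.move_linear(loc(jt,jy,p[0],p[1],150),feed=.2)
manip.movep(loc(wt,wy,-18,0,150),rot(wy)); effector.move_gripper(.8)
print(manip.read_time_s())
t=vision.camera("top");k=vision.camera("side")
cv2.imwrite("pics/t4.png",t);cv2.imwrite("pics/s4.png",k)
cv2.imwrite("pics/v6.png",np.hstack([cv2.resize(t[140:240,240:320],None,fx=5,fy=5),cv2.resize(k[165:265,205:285],None,fx=5,fy=5)]))
E
```

```text
down True [ 1.3 -8.8 73.9]
0.11
-7.0 -0.07; -6.0 -0.09; -5.0 -0.3; -4.0 0.07; -3.0 -1.6; [ 1.  -3.4 74.7]
down True [ 1.1 -3.6 73.9]
29.975
```

View pics/v6.png

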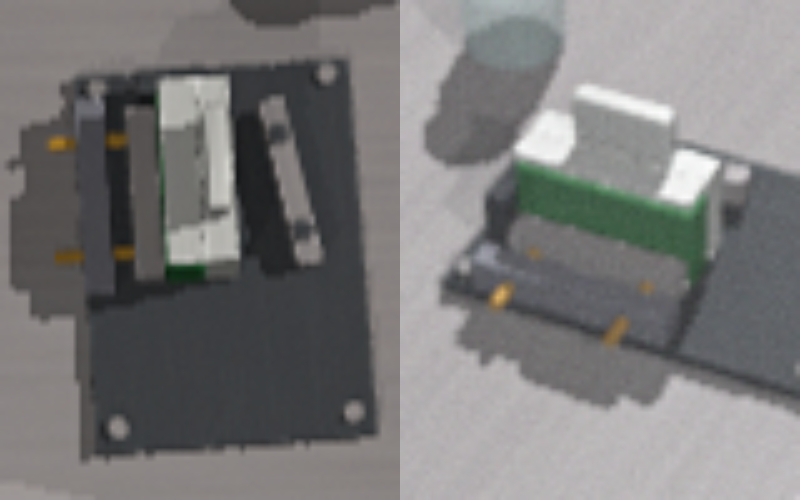

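The keeper stands with its lip over the glass. It touched at y≈-4, as expected, and the jaw is still at rest. Next, the wedge.

```bash
python3 - <<'E'
from fit import *
R=rot(jy)
print("wd",manip.move_linear(loc(wt,wy,-18,0,4.5),feed=.15,stop_force=10),inv(wt,wy,manip.read_tcp_pos()))
effector.move_gripper(0,40); print(manip.read_opening()*92,manip.read_force().round(2))
p=manip.read_tcp_pos(); manip.move_linear(p+[0,0,.08],feed=.25)
for X in(-214,-208,-202,-196):
    try:
        manip.movep(loc(jt,jy,X-18,-34,60),R); manip.move_linear(loc(jt,jy,X-18,-34,15),feed=.1); print("X",X,where()); break
    except manip.Unreachable as e: print(X,e)
manip.hold(.1);print(manip.read_force().round(2),manip.read_time_s())
t=vision.camera("top");k=vision.camera("side")
cv2.imwrite("pics/v7.png",np.hstack([cv2.resize(t[150:280,250:330],None,fx=4,fy=4),cv2.resize(k[165:285,215:325],None,fx=4,fy=4)[:520]][:2] if 0 else [cv2.resize(t[150:270,250:330],None,fx=4,fy=4),cv2.resize(k[165:285,215:325],None,fx=4,fy=4)]))
E
```

```text
wd False [-17.6  -0.6   5.2]
35.82887223295903 [ 0.11 -0.9   1.81]
X -214 [-232.   -34.5   15. ]
[-0.45 -0.49 -1.23] 34.2833
```

View pics/v7.png

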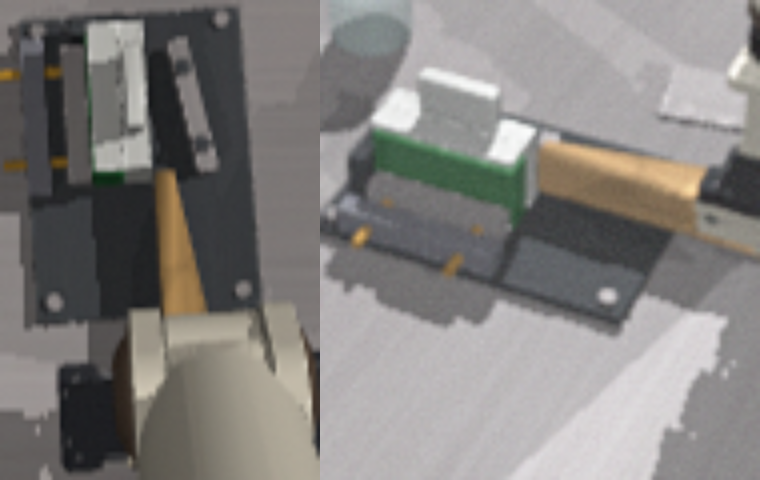

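The wedge is level and straight, with its thin end at the mouth beside the keeper's face (165,170). I lower it and insert.

```bash
cat > push.py <<'E'
from fit import *
c,s=np.cos(jy),np.sin(jy)
def F(n=4):
    a=[]
    for _ in range(n): manip.hold(.025); a.append(manip.read_force())
    a=np.mean(a,0); return np.array([c*a[0]+s*a[1],-s*a[0]+c*a[1],a[2]])
E
python3 - <<'E'
from push import *
print("down",manip.move_linear(loc(jt,jy,-232,-34.2,10),feed=.03,stop_force=3),where())
z=where()[2]+.5; manip.move_linear(loc(jt,jy,-232,-34.2,z),feed=.03); f0=F(8); np.save("f0.npy",np.r_[f0,z])
print("in",manip.move_linear(loc(jt,jy,-148,-34.2,z),feed=.06,stop_force=5),where(),f0.round(2))
for X in np.arange(-144,-105,4.):
    h=manip.move_linear(loc(jt,jy,X,-34.2,z),feed=.04,stop_force=8); d=F()-f0; print(X+18,h,where(),d.round(1))
    if h or np.hypot(*d[:2])>2.2: break
print(manip.read_time_s())
E
```

```text
down True [-231.3  -34.2   11.2]
in True [-205.8  -34.2   11.7] [-0.44 -0.12 -1.11]
-126.0 True [-206.9  -34.2   11.7] [-0.8  0.   6.9]
36.1583
```

```bash
python3 - <<'E'
from push import *
*f0,z=np.load("f0.npy"); 
p=where(); z=13.4; manip.move_linear(loc(jt,jy,p[0],-34.2,z),feed=.03); print((F()-f0).round(1))
print("in",manip.move_linear(loc(jt,jy,-148,-34.2,z),feed=.06,stop_force=6),where(),(F()-f0).round(1))
if where()[0]>-150:
  for X in np.arange(-144,-105,4.):
    h=manip.move_linear(loc(jt,jy,X,-34.2,z),feed=.04,stop_force=8); d=F()-f0; print(X+18,h,where(),d.round(1))
    if h or np.hypot(*d[:2])>2.2: break
print(manip.read_time_s())
t=vision.camera("top");k=vision.camera("side")
cv2.imwrite("pics/v8.png",np.hstack([cv2.resize(t[150:270,250:330],None,fx=4,fy=4),cv2.resize(k[165:285,215:325],None,fx=4,fy=4)]))
E
```

```text
[ 0.4  0.3 -0.7]
in False [-148.7  -34.2   13.3] [ 0.3 -0.1 -0.7]
-126.0 False [-144.   -34.2   13.4] [ 0.8 -0.1 -0.2]
-122.0 False [-140.   -34.2   13.4] [ 0.4  0.5 -0.4]
-118.0 False [-136.   -34.2   13.4] [ 0.5  0.4 -0.5]
-114.0 False [-132.   -34.2   13.4] [ 0.8 -0.  -0.8]
-110.0 False [-128.   -34.2   13.4] [ 0.6  0.1 -0.5]
-106.0 False [-124.   -34.2   13.4] [ 0.3 -0.1 -0.6]
-102.0 False [-119.8  -34.    13.4] [ 0.3  0.6 -0.5]
-98.0 False [-115.8  -33.7   13.3] [ 0.7  2.4 -0.9]
40.5417
```

Rail contact is at X≈-100, so s≈-3 and half travel should come near X≈-50. I push on parallel to the rail.

```bash
python3 - <<'E'
from push import *
*f0,z=np.load("f0.npy"); z=13.2
for X in np.arange(-95,-65,4.):
    h=manip.move_linear(loc(jt,jy,X-18,-34.2+.169*(X+101),z),feed=.05,stop_force=15); d=F(3)-f0; print(X,h,where(),d.round(1))
    if h or abs(d[0])>20: break
print(manip.read_time_s())
t=vision.camera("top");k=vision.camera("side")
cv2.imwrite("pics/t8.png",t);cv2.imwrite("pics/s8.png",k)
cv2.imwrite("pics/v8.png",np.hstack([cv2.resize(t[150:240,250:320],None,fx=5,fy=5),cv2.resize(k[170:260,215:300],None,fx=5,fy=5)]))
E
```

```text
-95.0 False [-112.7  -33.1   13.2] [ 1.   2.3 -0.9]
-91.0 False [-108.6  -32.4   13.2] [ 0.7  2.5 -1.4]
-87.0 False [-105.4  -31.9   13. ] [-0.7  2.  -1.1]
-83.0 False [-102.1  -31.4   12.8] [-3.7  1.9 -1.1]
-79.0 False [-98.4 -30.7  12.8] [-4.6  1.1 -0.5]
-75.0 False [-95.1 -30.1  12.7] [-6.1  1.   0.2]
-71.0 False [-91.6 -29.6  12.6] [-7.6  1.4  1.9]
-67.0 False [-88.3 -29.   12.6] [-9.   0.8  3.8]
43.2417
```

View pics/v8.png

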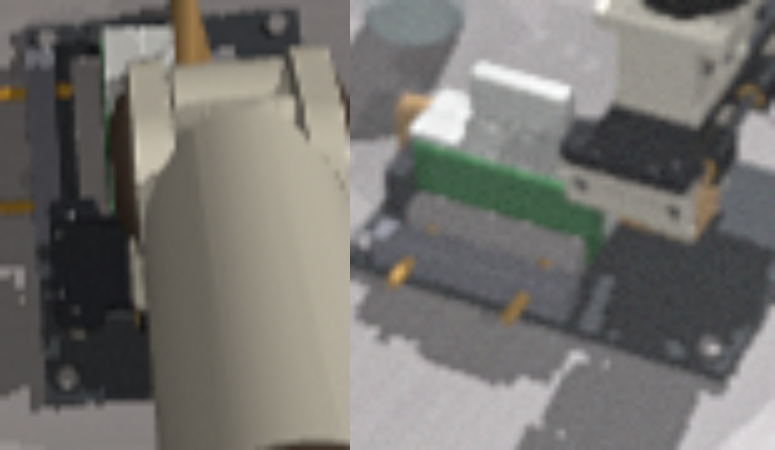

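The drive force began at X≈-88 and the wedge is now at about -70, so the jaw is about 3 mm back; the y shift of 3 mm agrees. The gripper body (570,150) is nearing the rib, so I regrip further back and go on to X≈-52.

```bash
python3 - <<'E'
from push import *
*f0,z=np.load("f0.npy"); z=13.2
X0=where()[0]+18
effector.move_gripper(.55); p=where(); print("rel",p)
manip.move_linear(loc(jt,jy,X0-26,p[1],z),feed=.05)
effector.move_gripper(0,40); p=where(); off=X0-p[0]; print("X0",X0,p,"off",off,manip.read_opening()*92)
y0=p[1]
for k in range(1,9):
    X=X0+3*k; 
    h=manip.move_linear(loc(jt,jy,X-off,y0+.169*(X-X0),z),feed=.05,stop_force=18); d=F(3)-f0; p=where(); print(round(p[0]+off,1),h,p,d.round(1))
    if p[0]+off>-54.5 or d[0]<-25: break
print(manip.read_time_s())
t=vision.camera("top");k=vision.camera("side")
cv2.imwrite("pics/t9.png",t);cv2.imwrite("pics/s9.png",k)
E
```

```text
rel [-84.3 -28.6  13.5]
X0 -70.3 [-96.2 -28.9  13.2] off 25.900000000000006 35.701212649511525
-69.7 False [-95.6 -29.   13.2] [-6.6 -1.4 10.5]
-69.0 False [-94.9 -29.   13.2] [-12.4  -2.2  17.2]
-68.0 False [-93.9 -28.9  13.1] [-16.5  -3.2  22.3]
-66.3 False [-92.2 -28.7  12.9] [-19.4  -3.9  24.9]
-63.9 False [-89.8 -28.4  12.8] [-20.6  -3.8  24.7]
-61.1 False [-87.  -27.9  12.7] [-20.5  -3.8  25.3]
-58.4 False [-84.3 -27.5  12.6] [-20.5  -3.6  24.5]
-55.8 False [-81.7 -27.1  12.6] [-22.1  -4.3  25.2]
47.2083
```

Upward force of about 25 N is unexpected, so I release, back off and look before the last bit.

```bash
python3 - <<'E'
from push import *
effector.move_gripper(.55); p=where(); print("rel",p,F(3).round(1))
manip.move_linear(loc(jt,jy,p[0]-4,p[1],70),feed=.25); p=where(); manip.move_linear(loc(jt,jy,-190,p[1],90),feed=.3)
print(manip.read_time_s(),where())
t=vision.camera("top");k=vision.camera("side")
cv2.imwrite("pics/t10.png",t);cv2.imwrite("pics/s10.png",k)
t4=cv2.imread("pics/t3.png")
cv2.imwrite("pics/v9.png",np.hstack([cv2.resize(t4[150:230,245:325],None,fx=5,fy=5),cv2.resize(t[150:230,245:325],None,fx=5,fy=5)]))
for nm,im in(("t3",t4),("t10",t)):
    for r in (168,178,188): print(nm,r,im[r,250:275].mean(1).astype(int).tolist())
E
```

```text
rel [-71.8 -24.6  13.1] [ 0.   0.1 -0. ]
48.7917 [-190.8  -24.7   89.5]
t3 168 [101, 108, 103, 68, 65, 74, 107, 104, 104, 62, 64, 49, 69, 70, 66, 70, 82, 80, 81, 83, 81, 37, 65, 65, 66]
t3 178 [78, 77, 79, 78, 77, 71, 106, 105, 108, 89, 67, 65, 30, 31, 28, 41, 91, 82, 81, 82, 83, 88, 34, 70, 65]
t3 188 [78, 79, 79, 79, 78, 73, 66, 66, 65, 67, 68, 70, 34, 31, 25, 29, 39, 88, 83, 82, 82, 83, 65, 60, 67]
t10 168 [99, 70, 62, 63, 67, 63, 67, 65, 64, 66, 65, 48, 69, 71, 85, 80, 81, 80, 80, 66, 95, 109, 109, 107, 108]
t10 178 [77, 78, 77, 77, 77, 69, 66, 66, 68, 69, 68, 58, 30, 30, 51, 84, 82, 82, 82, 80, 54, 115, 108, 109, 107]
t10 188 [78, 78, 77, 75, 80, 73, 66, 67, 68, 69, 68, 69, 35, 29, 31, 71, 82, 83, 82, 82, 80, 69, 175, 173, 170]
```

View pics/v9.png

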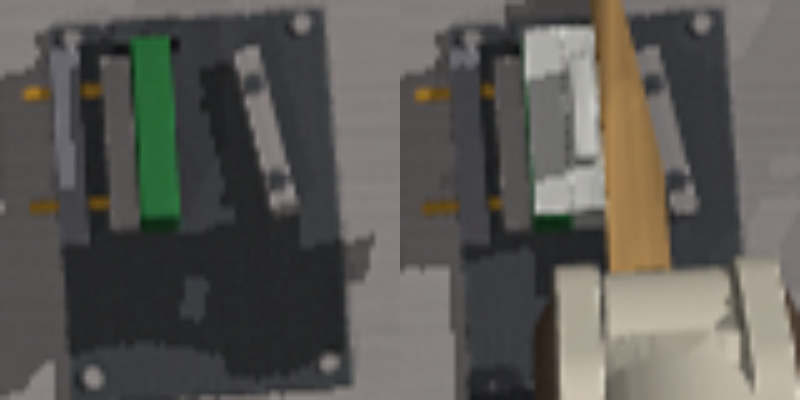

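Right half: the wedge sits between keeper and rail, everything upright, jaw clearly shifted left. I quantify the shift from the jaw's back edge and from the keeper patch, in both views.

```bash
cat > meas.py <<'E'
import sys
from push import *
def shift(n,a,b,box):
    x,y,w,h=box; up=lambda i:cv2.resize(i,None,fx=8,fy=8,interpolation=cv2.INTER_CUBIC)
    r=cv2.matchTemplate(up(b[y-4:y+h+4,x-6:x+w+6]),up(a[y:y+h,x:x+w]),cv2.TM_CCOEFF_NORMED)
    _,m,_,l=cv2.minMaxLoc(r); return np.array([l[0]/8-6,l[1]/8-4]),m
def report(k):
    J=lambda x,y,z:loc(jt,jy,x,y,z)
    for n,i0,box in(("top",f"pics/t4.png",None),("side","pics/s4.png",None)):
        a=cv2.imread(i0);b=cv2.imread(f"pics/{n[0]}{k}.png")
        for nm,P,B in(("keeper",[(x,y,z) for x in(-55,55) for y,z in((-14,70),(18,70),(-4,100))],2),("jaw",[(x,y,30) for x in(-52,52) for y in(30,48)],2)):
            q=np.array([proj(n,J(*p)) for p in P]); lo=q.min(0).astype(int)-B; hi=q.max(0).astype(int)+B
            sh,m=shift(n,a,b,(*lo,*(hi-lo)))
            c0=np.mean(P,0); dx=proj(n,J(*(c0+[1,0,0])))-proj(n,J(*c0)); dy=proj(n,J(*(c0+[0,1,0])))-proj(n,J(*c0))
            print(n,nm,"px",sh,round(m,3),"jig mm (x,y)",np.linalg.solve(np.c_[dx,dy],sh).round(2))
    A=cv2.imread("pics/t3.png").mean(2);Bm=cv2.imread(f"pics/t{k}.png").mean(2)
    e=lambda I:[(lambda v:266-np.clip((v[11:16+0]-30)/52,0,1).sum())(I[r,251:267]) for r in range(171,190)]
    print("jaw back edge shift mm",np.round((np.mean(e(A))-np.mean(e(Bm)))/.339,2))
if __name__=="__main__": report(sys.argv[1])
E
python3 meas.py 10
```

```text
top keeper px [-1.875 -0.125] 0.8 jig mm (x,y) [0.7 5.4]
top jaw px [-1.75  0.  ] 0.878 jig mm (x,y) [0.32 5.26]
side keeper px [-0.875  1.   ] 0.949 jig mm (x,y) [0.21 5.04]
side jaw px [-0.75   0.875] 0.963 jig mm (x,y) [0.21 4.19]
jaw back edge shift mm 4.35
```

The four image estimates average about 4.8 mm for the jaw, and the wedge travel gives about 5.4 mm. One more gentle push of about 6 mm on the butt end, with shut fingers, adds about 1 mm.

```bash
python3 - <<'E'
from push import *
effector.move_gripper(0,30)
manip.move_linear(loc(jt,jy,-125,-27,60),feed=.3); manip.move_linear(loc(jt,jy,-125,-27,21),feed=.15)
manip.hold(.1); f0=F(4)
h=manip.move_linear(loc(jt,jy,-75,-27,21),feed=.04,stop_force=3); p0=where(); print("contact",h,p0,(F(3)-f0).round(1))
if h:
  x0=p0[0]-.5
  for k in range(1,10):
    manip.move_linear(loc(jt,jy,x0+2*k,-27+.169*2*k,21),feed=.04,stop_force=28); p=where(); d=F(3)-f0; print(p,d.round(1))
    if p[0]-x0>5.4 or d[0]<-28: break
p=where(); manip.move_linear(loc(jt,jy,p[0]-25,p[1],21),feed=.15); manip.move_linear(loc(jt,jy,-210,-30,140),feed=.3)
print(manip.read_time_s())
t=vision.camera("top");k=vision.camera("side")
cv2.imwrite("pics/t11.png",t);cv2.imwrite("pics/s11.png",k)
cv2.imwrite("pics/v10.png",np.hstack([cv2.resize(t[150:240,245:325],None,fx=5,fy=5),cv2.resize(k[165:255,210:290],None,fx=5,fy=5)]))
E
python3 meas.py 11
```

```text
contact True [-95.2 -26.9  20.4] [-0.6 -0.2 -0.2]
[-94.6 -26.8  20.6] [-2.6 -0.8 -2. ]
[-94.6 -26.8  20.4] [-6.9 -1.7  2.4]
[-94.6 -26.6  20.1] [-11.3  -1.7   6. ]
[-94.  -26.4  19.9] [-14.6  -1.9   8.6]
[-92.5 -26.1  19.8] [-15.1  -1.7   7.7]
[-90.7 -25.8  19.6] [-15.3  -2.1   7.8]
[-88.9 -25.4  19.5] [-15.9  -1.5   8.5]
54.9833
top keeper px [-2.125  0.   ] 0.785 jig mm (x,y) [0.38 6.15]
top jaw px [-1.875  0.125] 0.898 jig mm (x,y) [-0.04  5.66]
side keeper px [-1.125  1.125] 0.939 jig mm (x,y) [0.6  5.83]
side jaw px [-0.875  1.125] 0.956 jig mm (x,y) [0.05 5.29]
jaw back edge shift mm 5.07
```

View pics/v10.png

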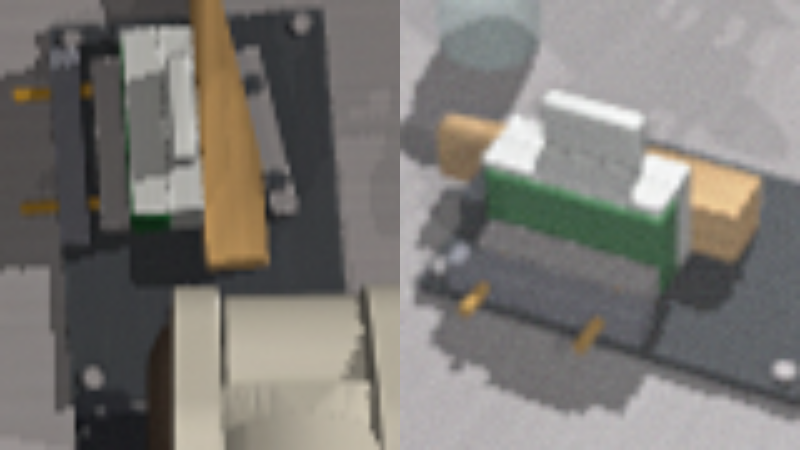

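The clamp looks right: jaw back about 5.5 mm, wedge in the lane and level, keeper lip over the glass, and the gripper clear. I hand in.

```bash
python3 -c "
from bench import order,manip
order.sign_off(); print(manip.read_time_s())"
```

```text
the job is handed in; nothing more can be done
the job is handed in; nothing more can be done
```

The glass is clamped and the job is handed in, at about 55 s of the 72 s allowed. I stood the glass against the spring jaw, set the bare aluminium keeper with its lip over it, then drove the wedge in thin end first. The wedge went in gripped, then regripped further back, then with a last 5–6 mm push on its butt end.

**Last checks:**
- **Jaw:** image estimates of how far it is pushed back range from 5.1 to 6.1 mm, against a 6 mm target and the 12 mm end. The wedge travel suggests slightly over 6 mm. The last push took about 15 N, inside the 6–20 N you gave for half travel.
- **Position:** the last pictures show the glass, keeper and wedge upright and in place. The gripper was clear before I handed in.

**What did not go smoothly:**
- While lowering the wedge I went about 2 mm too low, and it caught on the bed (7 N). I raised it and went on.
- During the regripped push there was an unexpected upward force of about 25 N. I let go, looked, and finished with shut fingers. I did not find the cause.
- The jaw estimates disagree by about 1 mm, because 1 pixel is roughly 3 mm.
- I did not measure the other things on the bench afterwards; I never meant to touch them, and no unexpected contact showed during transfers.

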